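Set up the telescoping camera stick

TASK

Take the telescoping camera stick out of its white parking stand and plug its square foot fully home into the socket of the orange base, still pushed together. Then press the red button on its head and draw the head up past the first stop to the second and last stop, without pulling the foot back out of the socket, and finish while still holding the head there with the button squeezed, the stick fully extended. Leave the cups, glasses, saucer and shaker standing about alone.

Things in the scene. Friction and masses are not known exactly. Their poses are not given: they have to be found in the camera images.
- stick_head (a point): centre of the stick's head, a black block 30 x 30 mm across and 48 mm tall with a 9 mm screw mount on top; z is up along the stick. Its -x side carries the red button, its other sides are plain. Gripped across the two y sides the stick stays locked and is carried as one piece; squeezed across x (36 mm over head and button) the button goes in and the head can be drawn up
- stick_button_face (a point): centre of the outer face of the red button (18 mm wide, 32 mm tall) on the -x side of the head, where it stands out 6 mm, at the height of the head's centre; axes as the head's
- stick_foot (a point): centre of the underside of the stick's foot, a steel plug 24 x 24 mm and 32 mm long, its sides parallel to the head's, stepped down to 20 mm at the tip; z up along the stick. The head's centre is 177 mm above this point when pushed together, 267 mm when fully drawn out
- stick: the camera stick, about 0.7 kg, upright; origin as stick_foot. Above the foot: a round black flange 42 mm across (32 to 38 mm up), a grey tube 28 mm across, a black collar 34 mm across up to 152 mm, then the head. It starts upright in the white stand, its flange resting on the stand's top
- stand: white parking stand fixed to the worktop: a 56 mm square block 45 mm tall on a 74 mm foot plate, with a loose square pocket (29 mm) for the stick's foot; origin at the middle of its underside
- base_mouth (a point): centre of the mouth of the square socket in the top of the orange base (60 mm square block on an 80 mm plate, 45 mm tall, fixed to the worktop). Socket 26 x 26 mm, 36 mm deep, mouth bevelled, sides parallel to this point's x and y; z up. The foot fits any of four ways round; fully home the flange rests on the base and the foot's underside is 32 mm below this point
- stick_tube (a joint): how far the head is drawn out of the stick, m: 0 pushed together, first stop 0.045, second and last stop 0.090 (end of travel). Drawing it up takes about 2 N, but is locked at 0 and catches at 0.045 and 0.090 whenever the button is out; let go with the button in, it sinks
- stick_button (a joint): how far the red button is pressed in, m: 0 out, 0.0045 fully in (about 8 N); the lock is free beyond 0.0033. It springs back out
- cup_green: pale green cup standing upside down, 87 x 118 x 64 mm, not to be disturbed; origin at the middle of its underside
- glass_cup: small clear glass cup 72 mm across, 62 mm tall, not to be disturbed; origin at the middle of its underside
- saucer: clear glass saucer 137 mm across, 16 mm tall, not to be disturbed; origin at the middle of its underside
- tumbler_2: clear tumbler 65 mm across, 118 mm tall, not to be disturbed; origin at the middle of its underside
- shaker_a: small shaker 44 mm across, 90 mm tall, not to be disturbed; origin at the middle of its underside
Not all that is in view belongs to the job. Of the things shaped like the stick, the black one is meant.

How it is judged:
By the outcome, as a careful person would: the job done as asked, in the order asked, and still so for the second after the job is handed in, while the arm keeps its last pose, push and grip.
It also fails if it takes over 54 s, if anything falls off the work surface, if the arm or the gripper's body presses on something with over 40 N, if the wrist force passes 120 N, or if a joint passes its speed limit or range.

ROBOT

A 7-joint arm with a two-finger parallel gripper is mounted at the origin on a cart in front of the work surface, level with it; the furniture and walls round the work are solid. World frame = base frame: x ahead of the robot, y to its left, z up, the work surface at z = 0. Lengths are in m, angles in rad, forces in N, time in s.
With the tool pointing down it reaches from about 0.425 to 0.925 m from the base axis. Payload 6.8 kg.
Tool frame: the origin (TCP) lies on the front face of the gripper's body, between the roots of the fingers; the fingertips stand 73 mm ahead of it and the grasp point (between the pads) lies 54 mm ahead of it (env.nose_length is the distance from the TCP to the fingertips, in m); z points along the fingers, y is the line along which they close (so a half turn about z gives the same grasp; the last joint's range is limited). The gripper opens to 85 mm and grips with 20 to 120 N. Pads are 22 mm wide; open, the fingers measure 114 mm over their backs; the gripper's body (76 mm by 85 mm) begins 54 mm behind the grasp point. The pads swing forward as they close: fully open they stand 13 mm farther back than shut.
Start: joints at [1.211, 0.477, 0.022, 1.555, -0.011, 1.109, -0.083], TCP at [0.168, -0.654, 0.304] pointing down, gripper open.
Joint ranges: [-2.96, 2.96], [-0.34, 2.1], [-1.41, 1.46], [0.24, 2.44], [-1.37, 4.51], [0.17, 1.92], [-2.96, 2.96]. Speed limits (rad/s): [2.39, 2.39, 3.14, 3.14, 3.14, 3.14, 3.14].

INTERFACE

Orientations are given as a unit quaternion [w, x, y, z].
In Python, from cell import env, kin, camera, calibration, job gives the robot as it stands. The module is installed in compiled form; this text tells all that it offers. Calls block until the motion is done:
- env.reach(position, orientation): joint-space move of the TCP to a pose.
- env.movel(position, velocity=0.15, rot=None, stop_force=None): straight line of the TCP; rot=None keeps the orientation; velocity is the mean speed in m/s. With stop_force (N) it stops when the force on the tool has changed by that much, and returns True; else False.
- env.goto_joints(angles): joint-space move.
- env.grip(opening, f_grip=None): finger opening in m; f_grip is the grip in N (None keeps the last); returns when the fingers have stopped.
- env.dwell(seconds).
- kin.inverse_kinematics(position, orientation): joint angles nearest the present ones, or None.
- env.get_state(): the state.
- camera(name): name is "side" or "top"; returns (picture, depth): 480x640x3 uint8, blue, green, red; 480x640 float32, m along the optical axis (not along the pixel's ray), 0 where there is no reading.
- calibration(name): a dict with "fx", "fy", "cx", "cy" (pixels), "rvec" (rotation vector, rad) and "tvec" (3), from world to camera coordinates, as OpenCV has them. Camera axes: x right, y down, z forward; pixel columns grow to the right and rows downward; lengths in m; the calibration is good to about 2 mm. A picture is of the moment at which its call begins. calibration takes no time and is no camera call.
A pose or a line that the arm cannot do raises env.PlanningError and nothing moves.
- job.job_done(): hands the job in; it is judged then, once.
The state is a dict: "time": time; "qpos": joint angles; "joint_velocities": joint speeds; "joint_torque": joint torques, N m; "tcp_pos": TCP position; "orientation": TCP orientation; "force": force on the tool from outside, world axes, zero at the start; "torque": the same for the moment, N m; "opening": finger opening in m; "gripper_force": force on a finger pad.
Only numpy, scipy, OpenCV 4.12 (cv2) and the standard library are available. Lean on these libraries where they do the work, as an engineer would, in place of code of your own. Each camera call takes 0.05 s, during which the arm holds its last target. There are 200 camera calls.

## Working session

There is one attempt and no reset: what is moved stays moved. The work goes in short steps, each a Python script; the robot and the scene stay as the last script left them, time stands still between calls to the robot, and variables do not carry over. Pictures are saved under pics/ and viewed, at most 10 in all, crops included, and the job is handed in when it is done.

```bash
mkdir -p pics
cat > h.py <<'E'
import numpy as np, cv2
from cell import env, kin, camera, calibration, job
def cloud(name):
    img,d=camera(name); c=calibration(name)
    R=cv2.Rodrigues(np.array(c["rvec"],float))[0]; t=np.array(c["tvec"],float).ravel()
    v,u=np.mgrid[0:480,0:640]
    P=np.stack([(u-c["cx"])/c["fx"]*d,(v-c["cy"])/c["fy"]*d,d],-1)
    W=(P-t)@R
    W[d==0]=np.nan
    return img,d,W
E
python3 - <<'E'
from h import *
for n in ("side","top"):
    img,d,W=cloud(n); cv2.imwrite(f"pics/{n}0.png",img); np.savez(f"{n}0.npz",img=img,d=d,W=W)
    c=calibration(n);R=cv2.Rodrigues(np.array(c["rvec"],float))[0]
    print(n,c["fx"],-R.T@np.array(c["tvec"]).ravel(),R[2])
s=env.get_state();print(s["time"],s["tcp_pos"],s["orientation"],s["opening"])
E
```

```text
side 499.842692726147 [ 0.39763282 -0.98783063  0.80653389] [ 0.1689777   0.78179901 -0.60019734]
top 526.9307401754411 [ 0.4059724  -0.13143578  1.4998444 ] [ 0.11254153  0.01932191 -0.99345914]
0.1 [ 0.16807154 -0.65330831  0.30301266] [-8.11180949e-04  9.92081132e-01  1.25595949e-01 -1.63748583e-04] 0.08560608355461301
```

View pics/side0.png

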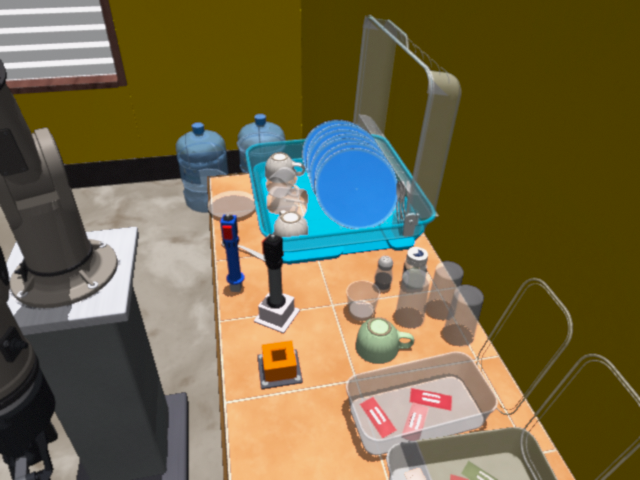

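View pics/top0.png

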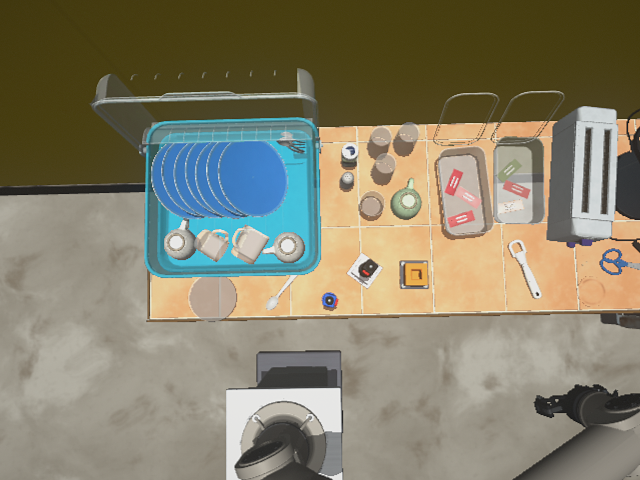

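The stick is in the white stand, at about (367,268) in the top view and (273,250) in the side view. The orange base is at (414,274) in the top view, and the blue stick at (330,300) is a decoy. Next I'll measure.

Run:
```python
from h import *
T=np.load("top0.npz"); img,W=T["img"],T["W"]; S=np.load("side0.npz"); si,sW=S["img"],S["W"]
a=cv2.resize(img[245:305,335:440],None,fx=7,fy=7,interpolation=cv2.INTER_NEAREST)
cv2.imwrite("pics/tc.png",a)
b=cv2.resize(si[225:385,220:320],None,fx=3.7,fy=3.7,interpolation=cv2.INTER_NEAREST)
cv2.imwrite("pics/sc.png",b)
def rect(W,m,name):
    P=W[m]; r=cv2.minAreaRect(P[:,:2].astype(np.float32)*1000); print(name,len(P),np.round(r[0],1),np.round(r[1],1),round(r[2],1),"z",np.round(np.percentile(P[:,2],[5,50,95]),4))
hsv=cv2.cvtColor(img,cv2.COLOR_BGR2HSV).astype(int); v,u=np.mgrid[0:480,0:640]
z=W[...,2]
bb=(u>395)&(u<435)&(v>255)&(v<295)
rect(W,bb&(z>.038)&(z<.052),"base top")
rect(W,bb&(z>.003)&(z<.03),"base low")
st=(u>340)&(u<390)&(v>245)&(v<295)
rect(W,st&(z>.038)&(z<.05),"stand top")
rect(W,st&(z>.003)&(z<.05),"stand all")
for lo,hi in((.19,.208),(.208,.215),(.215,.225),(.225,.26)): 
    m=st&(z>lo)&(z<hi)
    if m.sum()>3: rect(W,m,f"head {lo}")
red=st&(hsv[...,1]>150)&((hsv[...,0]<6)|(hsv[...,0]>174))&(hsv[...,2]>60)
if red.any(): print("red",np.round(W[red],3))
print(np.round(z[258:280,355:381]*1000).astype(int))
```

```text
base top 386 [ 460.3 -372.4] [60.3 58. ] 88.7 z [0.0396 0.0448 0.0492]
base low 387 [ 457.7 -376. ] [106.  107.1] 88.7 z [0.0034 0.0066 0.0203]
stand top 208 [ 474.2 -233.8] [55.8 55.5] 52.3 z [0.04   0.0451 0.0493]
stand all 594 [ 475. -237.] [136.2 136.1] 88.6 z [0.0032 0.0073 0.0482]
head 0.19 27 [ 469.3 -230.8] [31.9 30.3] 54.2 z [0.1956 0.205  0.2077]
head 0.208 96 [ 471.9 -232.2] [29.6 35.2] 51.2 z [0.2084 0.2124 0.2148]
head 0.215 55 [ 473.1 -233.2] [25.2 27.5] 57.4 z [0.2151 0.2164 0.2203]
red [[ 0.466 -0.218  0.204]
 [ 0.465 -0.22   0.207]
 [ 0.463 -0.215  0.207]
 [ 0.463 -0.218  0.206]
 [ 0.463 -0.22   0.205]
 [ 0.463 -0.223  0.199]
 [ 0.461 -0.218  0.2  ]
 [ 0.46  -0.22   0.207]
 [ 0.461 -0.223  0.201]
 [ 0.46  -0.225  0.204]
 [ 0.46  -0.227  0.209]
 [ 0.458 -0.22   0.201]
 [ 0.458 -0.222  0.204]
 [ 0.458 -0.225  0.206]
 [ 0.458 -0.227  0.211]
 [ 0.458 -0.23   0.206]
 [ 0.456 -0.223  0.191]
 [ 0.455 -0.225  0.208]
 [ 0.455 -0.227  0.208]
 [ 0.455 -0.23   0.205]
 [ 0.456 -0.233  0.194]
 [ 0.453 -0.227  0.203]]
[[                  -1                    1                    8
[... 11727 characters left out ...]
     -5                   -3
                     0                   -6]
 [                  10                    6                    4
                     5                   11                   17
                    44                   47                   39
                    41                   46                   43
                    43                   43                   39
                    44                    4                    2
                     4                    1                   -1
                    -2                   -3                   -2
                     3                    0]]<stdin>:22: RuntimeWarning: invalid value encountered in cast
```

View pics/tc.png

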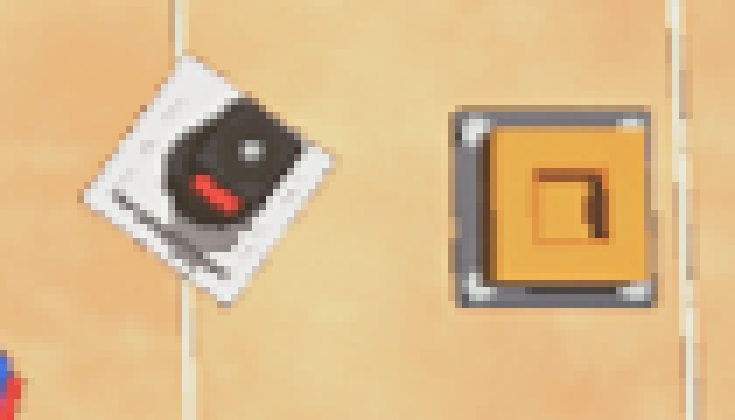

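View pics/sc.png

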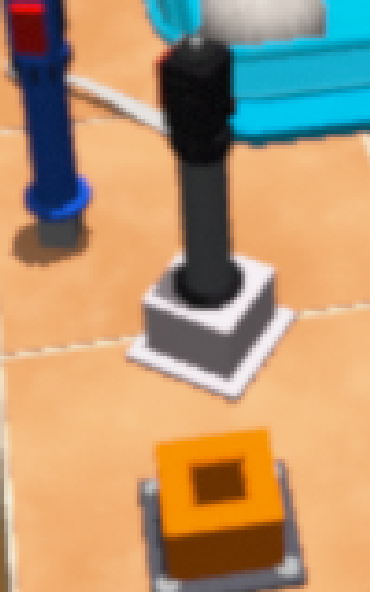

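The crops show the red button facing lower-left in the top view, i.e. world (-x,+y), so head yaw is about -37°. The base is nearly square with the world axes. I'll refine this with orthorectified views at known heights.

```bash
cat >> h.py <<'E'
def ortho(img,name,cx,cy,z,half=.06,res=.0005):
    # rows: x decreasing downward; cols: y decreasing rightward
    c=calibration(name); n=int(2*half/res)+1; a=np.linspace(half,-half,n)
    X,Y=np.meshgrid(cx+a,cy+a,indexing="ij")
    P=np.stack([X,Y,np.full_like(X,z)],-1).reshape(-1,3)
    K=np.array([[c["fx"],0,c["cx"]],[0,c["fy"],c["cy"]],[0,0,1]],float)
    p=cv2.projectPoints(P,np.array(c["rvec"],float),np.array(c["tvec"],float),K,None)[0].reshape(n,n,2).astype(np.float32)
    return cv2.remap(img,p[...,0],p[...,1],cv2.INTER_CUBIC)
def fit(mask,cx,cy,half=.06,res=.0005):
    m=cv2.morphologyEx(mask.astype(np.uint8),cv2.MORPH_CLOSE,np.ones((5,5)))
    cs=cv2.findContours(m,cv2.RETR_EXTERNAL,cv2.CHAIN_APPROX_NONE)[0]; k=max(cs,key=cv2.contourArea)
    W=np.array([[cx+half-p[0][1]*res,cy+half-p[0][0]*res] for p in k],np.float32)
    r=cv2.minAreaRect(W*1000); return [np.round(q,1) for q in r]
E
python3 - <<'E'
from h import *
tiles=[]
for n in("top","side"):
    img=np.load(n+"0.npz")["img"]
    o=ortho(img,n,.460,-.372,.045); h=cv2.cvtColor(o,cv2.COLOR_BGR2HSV)
    br=h[...,2]>(190 if n=="top" else 150)
    mk=(h[...,1]>170)&br&(h[...,0]>8)&(h[...,0]<25); print(n,"base",fit(mk,.460,-.372))
    # socket hole = darker inside
    g=o.copy(); 
    s=ortho(img,n,.474,-.234,.214); gr=s.max(2)
    print(n,"headtop dark",fit(gr<75,.474,-.234))
    w=ortho(img,n,.474,-.234,.045)
    tiles.append(np.hstack([o,s,w]))
im=np.vstack(tiles)
for i in range(6):
    x=(i%3)*241+120;y=(i//3)*241+120; cv2.drawMarker(im,(x,y),(255,0,255),cv2.MARKER_CROSS,8,1)
cv2.imwrite("pics/ortho.png",im)
W=np.load("top0.npz")["W"]; v,u=np.mgrid[0:480,0:640]
m=(u>315)&(u<345)&(v>285)&(v<315)&(W[...,2]>.05); print("decoy",np.nanmedian(W[m],0),np.nanmax(W[m][:,2]))
print(env.nose_length)
E
```

```text
top base [array([ 459.5, -374. ]), array([35., 34.]), np.float64(90.0)]
top headtop dark [array([ 465.2, -227.6]), array([40.9, 35. ]), np.float64(73.3)]
side base [array([ 456.8, -376.1]), array([62.1, 61. ]), np.float64(88.5)]
side headtop dark [array([ 469. , -260.8]), array([70., 36.]), np.float64(83.6)]
decoy [ 0.39416188 -0.13306131  0.20001835] 0.2090715905080718
0.0726
```

View pics/ortho.png

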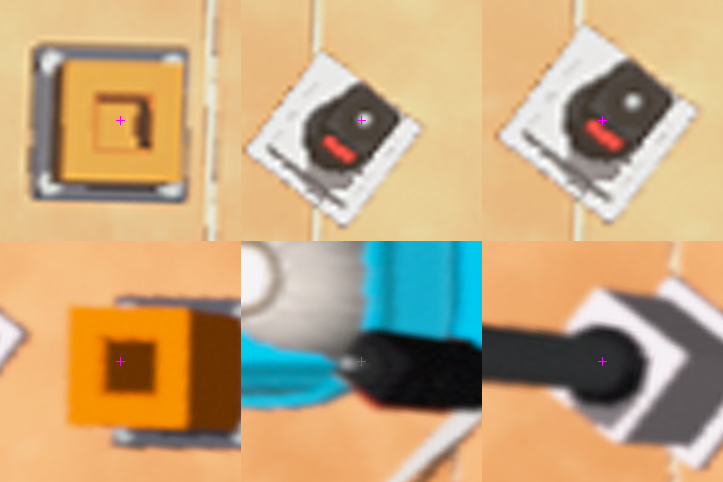

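The head centre is about (0.473,-0.235) with yaw about -37°, and the base mouth is about (0.459,-0.374). The two cameras disagree by about 3 mm, so I'll correct that with the stick held over the socket. Grasping now.

```bash
cat >> h.py <<'E'
from scipy.spatial.transform import Rotation as Rn
def quat(deg):  # tool down, tool y at angle deg in world
    a=np.radians(deg); y=np.array([np.cos(a),np.sin(a),0]); z=np.array([0,0,-1.]); x=np.cross(y,z)
    q=Rn.from_matrix(np.stack([x,y,z],1)).as_quat(); return q[[3,0,1,2]]
def st():
    s=env.get_state(); print("t",round(s["time"],2),"tcp",np.round(s["tcp_pos"],4),"F",np.round(s["force"],1),"T",np.round(s["torque"],2),"op",round(s["opening"],4),"gf",s["gripper_force"],"j7",round(s["qpos"][6],2))
    return s
E
python3 - <<'E'
from h import *
for a in(53,-127,89,-91,-1,179):
    for p in([.473,-.235,.344],[.459,-.374,.34]):
        q=kin.inverse_kinematics(p,quat(a)); print(a,p,None if q is None else np.round(q,2))
best=min((53,-127),key=lambda a:abs(kin.inverse_kinematics([.473,-.235,.344],quat(a))[6]-env.get_state()["qpos"][6]))
print(best)
env.reach([.473,-.235,.344],quat(best)); st()
print(env.movel([.473,-.235,.246],velocity=.12,stop_force=8)); st()
env.grip(.0,f_grip=50); st()
env.dwell(.2); st()
E
```

```text
53 [0.473, -0.235, 0.344] [ 0.85  0.25 -0.59  1.83  0.16  1.11  1.12]
53 [0.459, -0.374, 0.34] [ 1.    0.36 -0.54  1.69  0.2   1.15  1.33]
-127 [0.473, -0.235, 0.344] [ 0.43  0.2  -0.1   1.85  0.02  1.09 -1.9 ]
-127 [0.459, -0.374, 0.34] [ 0.54  0.31  0.05  1.72 -0.02  1.11 -1.62]
89 [0.473, -0.235, 0.344] [ 0.93  0.27 -0.7   1.82  0.19  1.12  1.72]
89 [0.459, -0.374, 0.34] [ 1.09  0.38 -0.66  1.68  0.25  1.16  1.91]
-91 [0.473, -0.235, 0.344] [ 0.52  0.21 -0.21  1.85  0.05  1.09 -1.29]
-91 [0.459, -0.374, 0.34] [ 0.62  0.31 -0.05  1.72  0.02  1.12 -1.03]
-1 [0.473, -0.235, 0.344] [ 0.75  0.23 -0.47  1.83  0.12  1.1   0.21]
-1 [0.459, -0.374, 0.34] [ 0.87  0.33 -0.37  1.7   0.13  1.13  0.45]
179 [0.473, -0.235, 0.344] [ 0.31  0.2   0.04  1.86 -0.01  1.09 -2.81]
179 [0.459, -0.374, 0.34] [ 0.4   0.31  0.23  1.73 -0.08  1.11 -2.51]
53
t 1.98 tcp [ 0.4726 -0.2362  0.3438] F [-0.3 -0.2 -0.2] T [-0.03 -0.01  0.02] op 0.0853 gf 0.0 j7 1.12
False
t 2.95 tcp [ 0.4735 -0.2351  0.2466] F [1.  0.7 0.2] T [-0.   -0.02 -0.  ] op 0.0857 gf 0.0 j7 1.05
t 3.49 tcp [ 0.4731 -0.2353  0.2464] F [-1.1 -1.4  3.5] T [-0.16  0.26  0.02] op 0.0296 gf 50.02005100250244 j7 1.05
t 3.69 tcp [ 0.4731 -0.2353  0.2464] F [-1.5 -1.1  5.3] T [-0.34  0.39  0.02] op 0.0294 gf 50.13668417930603 j7 1.05
```

Gripped across the y sides (29.5 mm). Lifting, turning and holding the stick above the socket for a look.

Run:
```python
from h import *
env.movel([.473,-.235,.320],velocity=.12); s=st()
env.reach([.459,-.374,.320],quat(89)); 
env.movel([.459,-.374,.300],velocity=.1); env.dwell(.3); s=st()
tiles=[]
for n in("top","side"):
    img,d,W=cloud(n); np.savez(n+"1.npz",img=img,d=d,W=W)
    tiles.append(img)
c=cv2.resize(tiles[1][270:400,210:340],None,fx=4.5,fy=4.5,interpolation=cv2.INTER_CUBIC)
cv2.imwrite("pics/s1.png",c)
```

```text
t 4.46 tcp [ 0.4722 -0.2348  0.3188] F [-0.7 -0.3 -7. ] T [-0.03 -0.02  0.04] op 0.0294 gf 49.41995143890381 j7 1.11
t 5.9 tcp [ 0.4592 -0.3741  0.3005] F [-0.5 -0.4 -6.8] T [-0.01 -0.03  0.  ] op 0.0298 gf 49.30962145328522 j7 1.91
```

View pics/s1.png

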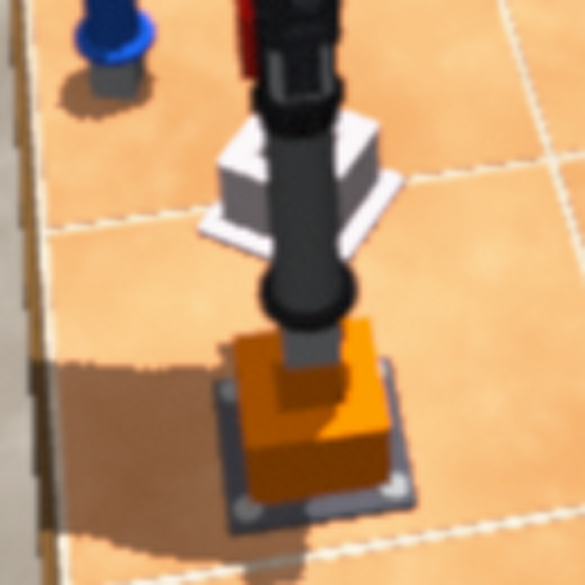

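Side crop: the foot tip is at about (310,362), with the shaded socket below it at (278–348, 365–410), nearly lined up. I'll compare this with the projected stick outline to cancel the camera bias.

Run:
```python
from h import *
tcp=np.array([.4592,-.3741]); zf=.3005-.0564-.177; a=np.radians(-1)
def proj(n,P):
    c=calibration(n); K=np.array([[c["fx"],0,c["cx"]],[0,c["fy"],c["cy"]],[0,0,1]],float)
    return cv2.projectPoints(np.array(P,float),np.array(c["rvec"],float),np.array(c["tvec"],float),K,None)[0].reshape(-1,2)
R=np.array([[np.cos(a),-np.sin(a)],[np.sin(a),np.cos(a)]])
def sq(c,h,z): return [[*(c+R@np.array([i*h,j*h])),z] for i,j in((-1,-1),(1,-1),(1,1),(-1,1))]
def circ(c,r,z): return [[c[0]+r*np.cos(t),c[1]+r*np.sin(t),z] for t in np.linspace(0,6.28,60)]
im=np.load("side1.npz")["img"]; f=6; o=(240,290); 
crop=lambda i: cv2.resize(i[290:385,240:320],None,fx=f,fy=f,interpolation=cv2.INTER_CUBIC)
A=crop(im); B=crop(np.load("side0.npz")["img"])
def draw(I,P,col):
    p=(proj("side",P)-o+.5)*f; cv2.polylines(I,[np.round(p).astype(int)],True,col,1)
draw(A,circ(tcp,.021,zf+.032),(0,255,0)); draw(A,circ(tcp,.021,zf+.038),(0,255,0))
draw(A,sq(tcp,.012,zf+.012),(255,255,0)); draw(A,sq(tcp,.010,zf),(255,255,0))
for I in(A,B): draw(I,sq(tcp,.013,.045),(255,0,0)); draw(I,sq(tcp,.030,.045),(255,0,255))
cv2.imwrite("pics/ov.png",cv2.resize(np.hstack([A,B]),None,fx=.83,fy=.83,interpolation=cv2.INTER_AREA))
```

```text
(no output)
```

View pics/ov.png

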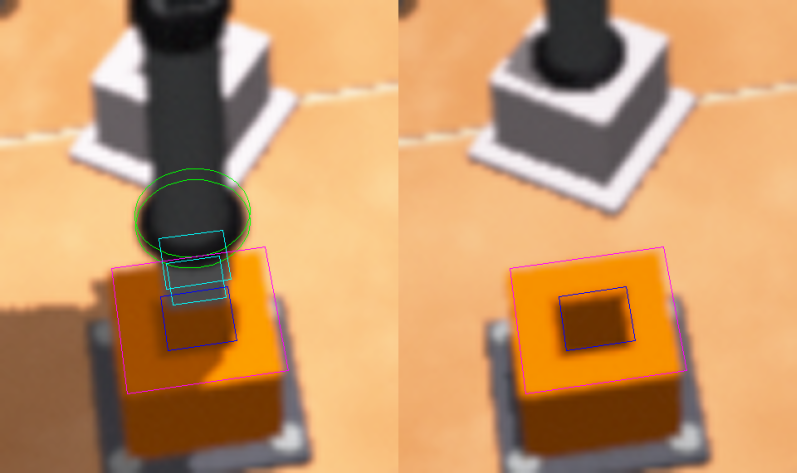

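The overlay shows the -1° yaw agrees. Relative to the socket the stick sits about 0.7 mm too far in -x and 1.5–2 mm too far in +y. I'll insert with that correction, guarded by force.

Run:
```python
from h import *
env.movel([.4597,-.3756,.285],velocity=.08); st()
for z in(.276,.268,.260):
    h=env.movel([.4597,-.3756,z],velocity=.04,stop_force=12); s=st()
    if h: print("hit");break
```

```text
t 6.34 tcp [ 0.4591 -0.3755  0.2838] F [ 0.1 -0.1 -6. ] T [-0.01 -0.05 -0.  ] op 0.0298 gf 49.39567565917969 j7 1.9
t 6.72 tcp [ 0.4601 -0.3758  0.2764] F [ 0.4 -0.9 -3.9] T [-0.25 -0.21 -0.04] op 0.0296 gf 51.729440689086914 j7 1.89
t 6.92 tcp [ 0.4615 -0.3764  0.2751] F [-1.4  1.5  7.3] T [ 0.21  0.3  -0.02] op 0.0295 gf 49.71879959106445 j7 1.89
hit
```

Run:
```python
from h import *
env.dwell(.3); st()
o=[]
for n,(v0,v1,u0,u1) in{"side":(290,380,235,325),"top":(240,310,380,450)}.items():
    img=camera(n)[0]; o.append(cv2.resize(img[v0:v1,u0:u1],(400,400),interpolation=cv2.INTER_CUBIC))
cv2.imwrite("pics/c2.png",np.hstack(o))
```

```text
t 7.22 tcp [ 0.4615 -0.3764  0.2752] F [-1.   0.6  6.3] T [ 0.37  0.27 -0.03] op 0.0294 gf 49.710813760757446 j7 1.89
```

View pics/c2.png

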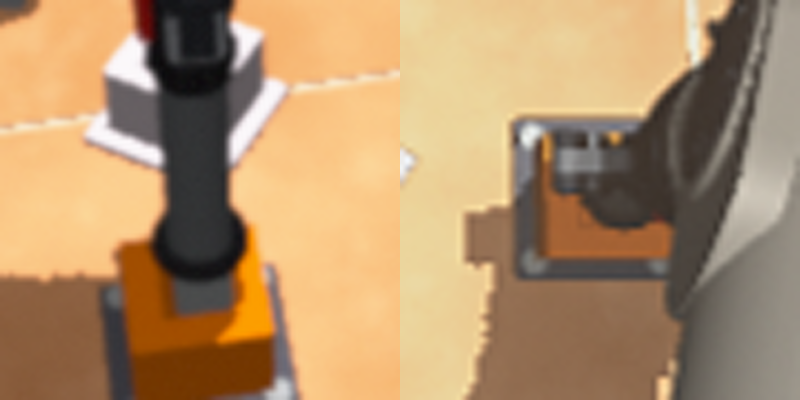

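Side crop: the foot (175–232) sits about 2 mm too far in +x of the socket (167–229), and the lateral reaction agrees. I'll back off and retry shifted.

Run:
```python
from h import *
s=env.get_state()
env.movel([.4597,-.3756,.282],velocity=.04); st()
x,y=.459,-.3751
env.movel([x,y,.281],velocity=.02); env.dwell(.2); st()
for z in(.276,.272,.268,.262):
    h=env.movel([x,y,z],velocity=.03,stop_force=14); s=st()
    if h: print("hit");break
```

```text
t 7.7 tcp [ 0.4593 -0.3754  0.2816] F [-0.2 -0.4 -7.9] T [-0.01 -0.04 -0.04] op 0.0296 gf 50.27676343917847 j7 1.89
t 8.15 tcp [ 0.459  -0.3751  0.2809] F [ 0.2 -0.3 -6.4] T [ 0.02 -0.01  0.03] op 0.029 gf 50.276039242744446 j7 1.89
t 8.47 tcp [ 0.4588 -0.375   0.2756] F [-0.1 -0.4 -5.5] T [0.03 0.02 0.04] op 0.0297 gf 50.27643620967865 j7 1.89
t 8.75 tcp [ 0.4589 -0.375   0.2717] F [-0.  -0.5 -6.8] T [ 0.   -0.05  0.04] op 0.0294 gf 50.2759051322937 j7 1.89
t 9.03 tcp [ 0.4588 -0.375   0.2677] F [ 0.4 -0.2 -6.9] T [-0.03  0.01 -0.03] op 0.0294 gf 50.27608573436737 j7 1.88
t 9.38 tcp [ 0.4588 -0.375   0.2617] F [ 0.2  0.6 -7.5] T [ 0.02 -0.02  0.01] op 0.0294 gf 50.27596950531006 j7 1.88
```

Going in freely. Continue to home, pressing lightly.

Run:
```python
from h import *
x,y=.459,-.375
print(env.movel([x,y,.250],velocity=.03,stop_force=15)); st()
print(env.movel([x,y,.242],velocity=.02,stop_force=20)); env.dwell(.3); st()
```

```text
False
t 9.93 tcp [ 0.459  -0.375   0.2498] F [ 0.1 -0.5 -6.5] T [-0.06  0.02 -0.03] op 0.0295 gf 50.27537226676941 j7 1.87
True
t 10.57 tcp [ 0.4594 -0.3753  0.2461] F [-1.4 -0.4  5.6] T [0.29 0.33 0.04] op 0.0293 gf 51.8608832359314 j7 1.87
```

Seated: it stopped at z=0.2461, against an expected 0.2464. Now regrip across x and check the button squeeze.

Run:
```python
from h import *
x,y=.459,-.375
env.movel([x,y,.2464],velocity=.05); env.grip(.085); st()
env.movel([x,y,.315],velocity=.15)
env.reach([x-.0007,y,.315],quat(-1)); st()
print(env.movel([x-.0007,y,.2464],velocity=.1,stop_force=8)); st()
env.grip(0,f_grip=40); env.dwell(.2); st()
```

```text
t 11.4 tcp [ 0.459  -0.375   0.2464] F [ 0.3  0.4 -0.6] T [ 0.02 -0.01  0.04] op 0.0847 gf 0.0 j7 1.87
t 13.32 tcp [ 0.4581 -0.3749  0.3144] F [ 0.8 -0.3 -0.2] T [ 0.02 -0.03 -0.03] op 0.0848 gf 0.0 j7 0.46
False
t 14.15 tcp [ 0.4587 -0.3752  0.247 ] F [ 0.1 -0.6  0.8] T [-0.03 -0.01  0.03] op 0.0852 gf 0.0 j7 0.43
t 14.88 tcp [ 0.4581 -0.3752  0.2468] F [-2.5  0.6  5.3] T [ 0.12  0.75 -0.03] op 0.0308 gf 45.321024656295776 j7 0.43
```

Run:
```python
from h import *
x,y,z0=.4583,-.375,.2468
for d in(.01,.03,.05,.07,.085):
    h=env.movel([x,y,z0+d],velocity=.04,stop_force=10); s=st()
    if h: print("hit",d);break
```

```text
t 15.29 tcp [ 0.4581 -0.375   0.2568] F [-1.4  0.  -0.5] T [-0.17  0.47  0.06] op 0.0307 gf 44.444535970687866 j7 0.44
t 15.94 tcp [ 0.4582 -0.375   0.277 ] F [-2.3 -0.7 -1.2] T [-0.16  0.62  0.01] op 0.0306 gf 44.71707880496979 j7 0.44
t 16.59 tcp [ 0.4583 -0.375   0.297 ] F [-1.9  0.1 -0.6] T [-0.13  0.61 -0.06] op 0.0308 gf 44.80728507041931 j7 0.45
t 17.24 tcp [ 0.4583 -0.375   0.317 ] F [-0.8 -0.7 -0.3] T [-0.14  0.59  0.02] op 0.0308 gf 44.81028378009796 j7 0.46
t 17.77 tcp [ 0.4584 -0.375   0.3321] F [-0.7 -0.1  0.1] T [-0.09  0.49 -0.05] op 0.031 gf 44.81545686721802 j7 0.46
```

The low force (not -7 N) means the foot stays down while the head extends. Now I'll creep to the end stop.

Run:
```python
from h import *
x,y,z0=.4584,-.375,.2468
def fz(): return np.mean([(env.dwell(.02),env.get_state()["force"][2])[1] for _ in range(8)])
print(fz())
for d in np.arange(.0865,.0930,.0005):
    env.movel([x,y,z0+d],velocity=.01); f=fz(); print(round(d,4),round(env.get_state()["tcp_pos"][2],4),round(f,2))
    if f<-3: break
o=[]
for n,(v0,v1,u0,u1) in{"side":(210,390,190,340),"top":(240,310,380,450)}.items():
    img=camera(n)[0]; o.append(cv2.resize(img[v0:v1,u0:u1],(400,480),interpolation=cv2.INTER_CUBIC))
cv2.imwrite("pics/e.png",np.hstack(o)); st()
```

```text
-0.7335080719440228
0.0865 0.3333 -1.07
0.087 0.3338 -1.78
0.0875 0.3343 -1.99
0.088 0.3349 -1.55
0.0885 0.3353 -1.53
0.089 0.3358 -1.81
0.0895 0.3363 -1.66
0.09 0.3369 -1.76
0.0905 0.337 -5.46
t 21.5 tcp [ 0.4584 -0.3748  0.3369] F [-0.5  0.9 -5.8] T [0.05 0.09 0.03] op 0.0309 gf 43.50176453590393 j7 0.47
```

View pics/e.png

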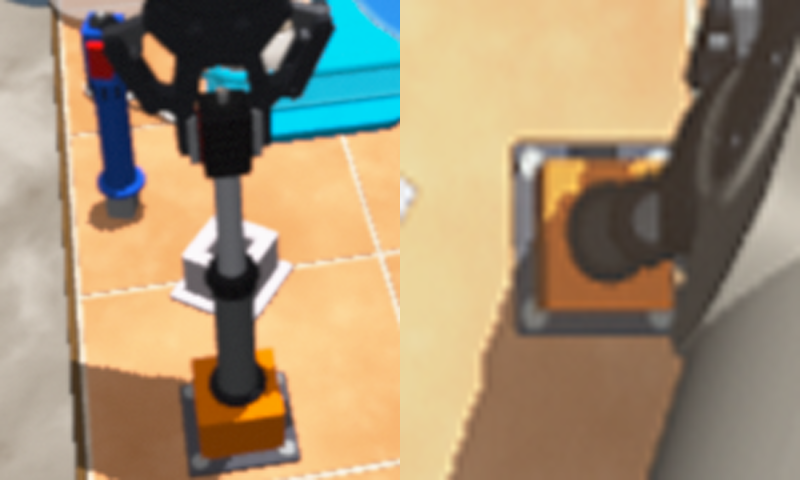

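The picture shows the flange at (237,383) resting on the orange base, the inner tube drawn out and the head held across the button. The end stop showed as a force step right at +0.090. I'll ease off slightly and hand in.

Run:
```python
from h import *
env.movel([.4584,-.375,.3368],velocity=.01); env.dwell(.5); s=st()
print(job.job_done())
```

```text
t 22.25 tcp [ 0.4584 -0.375   0.3369] F [-0.6  0.9 -3.5] T [ 0.25  0.25 -0.02] op 0.0305 gf 44.122493863105774 j7 0.47
the job is handed in; nothing more can be done
None
```

The job is handed in at 22 s of the 54 s limit. The stick is fully home in the orange base and drawn out to the second and last stop, with the head held there and the red button squeezed; the judge's result was not shown.

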